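Check the depth of a carved flower through a located plate

TASK

Fit the aluminium checking plate over the carving jig's two pins so that it lies flush on both rails with its window over the pencilled cross on the carved flower, and let go of it. Then lift the plunger gauge out of its wooden stand and, through the window, hold it upright with its sprung tip on the centre of the cross, pushing only lightly so that the plunger is about half in and the gauge does not touch the plate. The job finishes while you are holding the gauge there, not letting go; leave the mallet, the gouge and the spare carving where they lie.

Things in the scene. Friction and masses are not known exactly. Their poses are not given: they have to be found in the camera images.
- jig: Carving jig, fixed to the bench: plywood board 220 (x) x 160 (y) x 16 mm with two wooden rails across it at its x ends (each 36 wide, 160 long, centred at x = -88 and +88 mm, tops 42 mm above the bench). Origin: centre of the underside, z up. It carries the carved flower between the rails.
- pin_left (a point): Foot of the steel locating pin on the jig's -x rail, at the rail's top, jig frame (-85, 0, 42) mm; axes as the jig. Both pins: 10 mm diameter, upright, 18 mm tall, the upper 8 mm tapering to 4 mm.
- pin_right (a point): Foot of the same kind of pin on the +x rail, jig frame (85, 0, 42) mm; axes as the jig.
- rosette: The carved wooden flower panel, part of the jig (same origin and axes as the jig). Five petals about a flat round heart 30 mm across, which is its highest part, top 37 mm above the bench: 5 mm below the rails' tops.
- mark (a point): Centre of the dark pencilled cross (16 mm arms) on the flower's flat heart, on its surface, jig frame (0, -28, 37) mm.
- plate: Loose aluminium plate 206 (x) x 130 (y) x 6 mm, 0.32 kg, flat on the bench, within 0.75 rad of the jig's yaw. Origin: centre of underside, z up. 13 mm holes at (-85, 0), (85, 0) mm, 47 mm square window at (0, -28), dark wooden grip bar 70 (x) x 20 (y) mm at (0, 34), from 6 to 42 mm above the underside: pinch it across y. Seated, it has the jig's yaw, underside 42 mm above the bench.
- hole_left (a point): Centre of the plate's -x hole at the underside; it goes over pin_left. Axes as the plate.
- hole_right (a point): Centre of the plate's +x hole at the underside; it goes over pin_right. Axes as the plate.
- stand: Fixed wooden stand block, 80 x 80 x 60 mm tall (with a 110 mm square, 8 mm thick foot), upright 18 mm hole through its middle; the gauge stands in it. Origin: centre of the underside. One of plate and stand lies left of the jig and the other right, either way round.
- gauge: Loose plunger gauge, 0.16 kg, upright in the stand, its shoulder on the stand's top. Black ribbed square body 24 x 24 x 70 mm, small dial on top (3 mm more); below it a steel nose 12 mm in diameter, 34 mm long, then the plunger. Origin: centre of the body's underside (shoulder), z up its axis, x and y square to its faces; grip two facing sides 35 to 50 mm above the origin.
- tip (a point): The rounded end of the plunger (6 mm diameter), on the gauge's axis 50 mm below the gauge's origin when out, 40 mm when fully in. It sticks out 16 mm from the nose.
- plunger (a joint): How far the plunger is pushed in, m: 0 fully out, 0.010 fully in. Spring: starts to move at 1.2 N, about 0.4 N more per mm, 5.2 N fully in, then a hard stop.
- mallet: Bystander: wooden mallet lying beyond the jig, head 60 x 105 x 62 mm, handle 24 mm thick.
- gouge: Bystander: carving gouge about 250 mm long lying beyond the jig.
- spare: Bystander: spare three-lobed wooden carving, about 100 mm across and 50 mm tall, beyond the jig.
Things that resemble listed ones, but are neither listed nor needed, are in the scene too. Of the things like the gauge, leave any that is pink or purple; of the rest the larger one is meant.

How it is judged:
By the outcome, as a careful person would: the job done as asked, in the order asked, and still so for the second after the job is handed in, while the arm keeps its last pose, push and grip.
It also fails if it takes over 59 s, if anything falls off the work surface, if the arm or the gripper's body presses on something with over 40 N, if the wrist force passes 120 N, or if a joint passes its speed limit or range.

ROBOT

A 7-joint arm with a two-finger parallel gripper is mounted at the origin on the work surface. World frame = base frame: x ahead of the robot, y to its left, z up, the work surface at z = 0. Lengths are in m, angles in rad, forces in N, time in s.
With the tool pointing down it reaches from about 0.4 to 0.9 m from the base axis. Payload 5.5 kg.
Tool frame: the origin (TCP) lies at the very end of the fingers, on their centre line; the grasp point (between the pads) lies 19 mm behind it; z points along the fingers, y is the direction in which the jaws open and shut (so a half turn about z gives the same grasp; the last joint's range is limited). The gripper opens to 85 mm and grips with 20 to 120 N. Pads are 22 mm wide; open, the fingers measure 114 mm over their backs; the gripper's body (76 mm by 85 mm) begins 54 mm behind the grasp point. The pads swing forward as they close: fully open they stand 13 mm farther back than shut.
Start: joints at [-1.009, 0.501, -0.427, 1.55, 0.221, 1.138, -0.21], TCP at [0.191, 0.621, 0.231] pointing down, gripper open.
Joint ranges: [-2.88, 2.88], [-0.31, 2.03], [-1.54, 1.56], [0.2, 2.42], [-1.41, 4.55], [0.19, 2.02], [-2.57, 2.57]. Speed limits (rad/s): [2.57, 2.57, 3.14, 3.14, 3.14, 3.14, 3.14].

INTERFACE

Orientations are given as a unit quaternion [w, x, y, z].
In Python, from workcell import state, grab_frame, get_calibration, job_done gives the robot as it stands.
- The arm moves only by the tool apply_moves, never from a script. Its argument "commands" is text: rows parted by semicolons, each of 7 numbers parted by spaces: the turn, a rotation vector about the tool's x, y, z scaled (see below), then the shift along the tool's x, y, z scaled (see below), then the closure, from -1 (fully open) to 1 (shut). A call has 1 to 10 rows; each row is the pose to reach, as a shift and turn from the pose commanded when the call began, along the tool's axes at that moment; what a row does not reach only later rows make up. The controller multiplies each number of a shift by 200 mm and each number of a turn by 60 degrees. A row lasts 1/8 s, in which the tool goes at most 62.5 mm and 10.7 degrees, less where a joint would pass 70% of its speed; a pose out of reach is approached as far as the arm can. A call with a number of a shift or a turn outside -1 to 1 is refused whole. A call with a gripper value outside its range is refused whole. The fingers move at their own pace and stop on an object; "force" is the grip in N (left out, the last holds). Time passes only in rows, so rows that repeat a pose let the fingers close. It gives the time, the measured TCP pose, the force and the opening at its end, in the units of the state.
- state(): the state, without advancing time (a new reading comes with each control period).
- grab_frame(name): name is "scene" or "top" or "wrist"; returns the picture (480x640x3 uint8, red, green, blue); there is no depth.
- get_calibration(name): a dict with "mtx" (3x3 intrinsics, pixels), "k1" (the pictures are not rectified: a ray, as slopes to the right and down, at radius r is drawn at 1 + k1 r^2 times it, then the intrinsics apply), "eye" and "rotation" of the camera in the world; the wrist camera has in their place "hand_eye" (4x4, takes a point from camera to tool coordinates, whose origin is the TCP and whose axes are the flange's). Camera axes: x right, y up, looking along -z (the intrinsics and any distortion apply to the point x, -y, -z); pixel columns grow to the right and rows downward; lengths in m; the calibration is good to about 2 mm. A picture is of the moment at which its call begins: read the wrist's pose just before it. get_calibration takes no time and is no camera call.
- job_done(): hands the job in, once; it reports no verdict.
The state is a dict: "t": time; "joint_pos": joint angles; "joint_velocities": joint speeds; "joint_torque": joint torques, N m; "ee_pos": TCP position; "tool_rot": TCP orientation; "wrist_force": force on the tool from outside, world axes, zero at the start; "wrist_torque": the same for the moment, N m; "finger_gap": finger opening in m.
Only numpy, scipy, OpenCV 4.12 (cv2) and the standard library are available. Lean on these libraries where they do the work, as an engineer would, in place of code of your own. Each camera call takes 0.05 s, during which the arm holds its last target. There are 200 camera calls.

## Working session

There is one attempt and no reset: what is moved stays moved. The work goes in short steps, Python scripts to look and compute and a tool call to move; the robot and the scene stay as the last step left them, time stands still between calls to the robot, and variables do not carry over. Pictures are saved under pics/ and viewed, about 8 in all and at most 12, crops included, and the job is handed in when it is done.

Besides the shell and the picture viewer there is one more tool, called after ">>>" as name(argument=value, ...) on one line, values as JSON. apply_moves: Moves the arm, as the interface text tells. Shifts and turns lie within -1 to 1; 1 stands for 200 mm of shift or 60 degrees of turn. Its arguments: {"type":"object","properties":{"commands":{"type":"string"},"force":{"type":"number"}},"required":["commands"]}

```bash
mkdir -p pics
cat > h.py <<'E'
import numpy as np, cv2
from scipy.spatial.transform import Rotation as R
from workcell import *
def save(name,fn,box=None,s=1):
    f=grab_frame(name); cv2.imwrite('pics/raw_'+fn,f[:,:,::-1])
    crop('raw_'+fn,fn,box,s)
def crop(raw,fn,box=None,s=1):
    f=cv2.imread('pics/'+raw)
    if box: f=f[box[1]:box[3],box[0]:box[2]]
    cv2.imwrite('pics/'+fn,cv2.resize(f,None,fx=s,fy=s,interpolation=cv2.INTER_CUBIC))
def cam(name,st=None):
    c=get_calibration(name)
    if name=='wrist':
        q=np.array(st['tool_rot']); T=np.eye(4); T[:3,:3]=R.from_quat(q[[1,2,3,0]]).as_matrix(); T[:3,3]=st['ee_pos']
        M=T@np.array(c['hand_eye']); return c,M[:3,:3],M[:3,3]
    return c,np.array(c['rotation']),np.array(c['eye'])
def pix2w(name,uv,z,st=None):
    c,Rm,e=cam(name,st); K=np.array(c['mtx']); uv=np.atleast_2d(uv).astype(float)
    d=np.c_[(uv[:,0]-K[0,2])/K[0,0],(uv[:,1]-K[1,2])/K[1,1]]; u=d.copy()
    for _ in range(20): u=d/(1+c['k1']*(u**2).sum(1,keepdims=True))
    r=np.c_[u[:,0],-u[:,1],-np.ones(len(u))]@Rm.T
    t=(z-e[2])/r[:,2]; return e+r*t[:,None]
def w2pix(name,P,st=None):
    c,Rm,e=cam(name,st); K=np.array(c['mtx']); p=(np.atleast_2d(P)-e)@Rm
    u=np.c_[p[:,0],-p[:,1]]/-p[:,2:]; u=u*(1+c['k1']*(u**2).sum(1,keepdims=True))
    return np.c_[u[:,0]*K[0,0]+K[0,2],u[:,1]*K[1,1]+K[1,2]]
E
python3 - <<'E'
from h import *
save('top','top0.png',None,1.25);save('scene','scene0.png',None,1.25)
s=state();print(s['ee_pos'],s['tool_rot'],s['finger_gap'],s['t'])
for n in('top','scene','wrist'):print(n,get_calibration(n))
E
```

```text
[0.19117766 0.62059266 0.23037125] [-1.49357714e-04  1.48801720e-01  9.88866664e-01 -8.64094382e-04] 0.08539170106481235 0.1
top {'mtx': array([[439.99966724,   0.        , 321.49376865],
       [  0.        , 439.99966724, 232.81310353],
       [  0.        ,   0.        ,   1.        ]]), 'k1': -0.03004904410250437, 'eye': array([ 0.40618029, -0.04353291,  1.11284852]), 'rotation': array([ 0.70658406,  0.07209707, -0.05176003, -0.70204122])}
scene {'mtx': array([[471.30004673,   0.        , 324.1400822 ],
       [  0.        , 471.30004673, 240.31195922],
       [  0.        ,   0.        ,   1.        ]]), 'k1': 0.00846709515607974, 'eye': array([ 1.12366515, -0.54452494,  0.65402687]), 'rotation': array([0.8275578 , 0.41254059, 0.1684588 , 0.34143811])}
wrist {'mtx': array([[331.83379821,   0.        , 320.79998306],
       [  0.        , 331.83379821, 239.81151093],
       [  0.        ,   0.        ,   1.        ]]), 'k1': -0.04863000387931337, 'hand_eye': array([[ 1.00852955e-03,  9.62224018e-01,  2.72257088e-01,
         6.90827652e-02],
       [ 9.99999460e-01, -1.03914194e-03, -3.17408603e-05,
        -4.04726469e-04],
       [ 2.52371941e-04,  2.72256973e-01, -9.62224546e-01,
        -1.40514059e-01],
       [ 0.00000000e+00,  0.00000000e+00,  0.00000000e+00,
         1.00000000e+00]])}
```

View pics/top0.png

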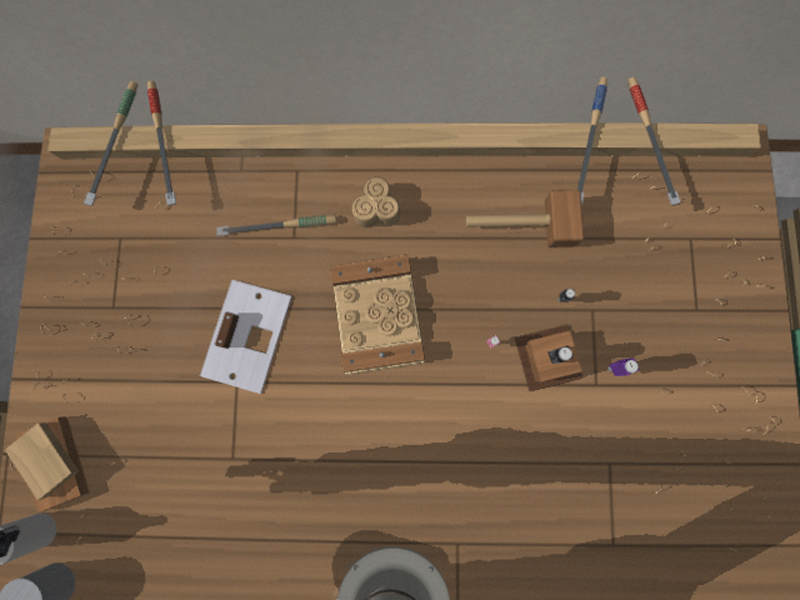

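View pics/scene0.png

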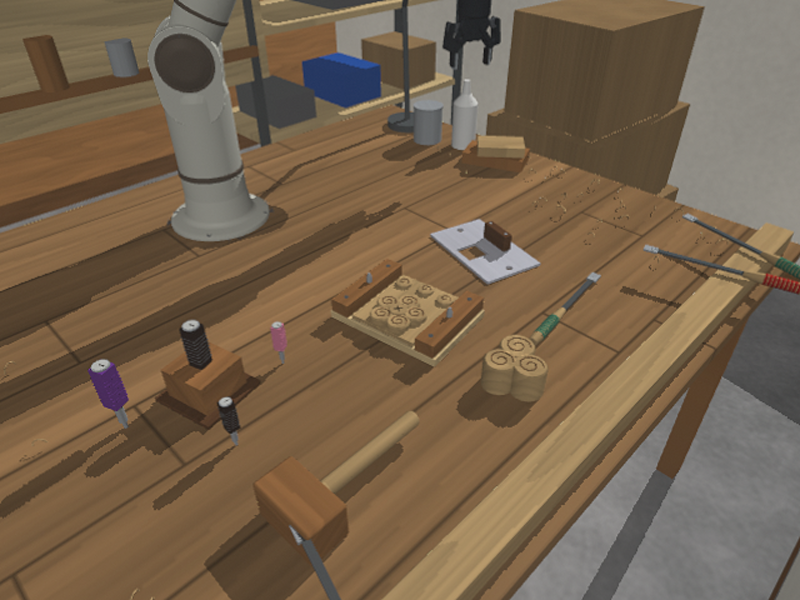

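The top view shows the plate on the left (holes about (259,296) and (233,377) in 800-px coordinates). The jig pins are at about (369,269) and (380,355), with the cross at (391,311). The gauge's dial is at (565,353) in its stand, with purple, pink and small black decoys around it.

```bash
sed -i "s/return c,np.array(c\['rotation'\]),/q=np.array(c['rotation']); return c,R.from_quat(q[[1,2,3,0]]).as_matrix(),/" h.py
python3 - <<'E'
from h import *
f=lambda uv,z:pix2w('top',np.array(uv)/1.25,z).round(4)
h=f([(259,296),(233,377)],.006);p=f([(369,269),(380,355)],.06)
print(h,p,f([(391,311)],.037),f([(565,353)],.133))
for a in(h,p):
  d=a[0]-a[1];print(np.hypot(*d[:2]),np.degrees(np.arctan2(d[1],d[0])),a.mean(0))
a=cv2.imread('pics/raw_top0.png');A=cv2.resize(a[200:325,150:350],None,fx=4,fy=4,interpolation=2);
cv2.imwrite('pics/c1.png',A)
B=cv2.resize(a[250:320,405:475],None,fx=7,fy=7,interpolation=2);
s=cv2.imread('pics/raw_scene0.png');C=cv2.resize(s[240:350,120:210],None,fx=4.45,fy=4.45,interpolation=2)[:490]
cv2.imwrite('pics/c2.png',np.hstack([B,C[:, :310] if C.shape[1]<310 else C[:, :310]]))
E
```

```text
[[0.5907 0.2838 0.006 ]
 [0.4251 0.3279 0.006 ]] [[0.6363 0.0526 0.06  ]
 [0.4685 0.0284 0.06  ]] [[0.5566 0.0095 0.037 ]] [[ 0.4698 -0.3035  0.133 ]]
0.17137143869385008 -14.912034303534254 [0.5079  0.30585 0.006  ]
0.16953607285766645 8.206573152276842 [0.5524 0.0405 0.06  ]
```

View pics/c1.png

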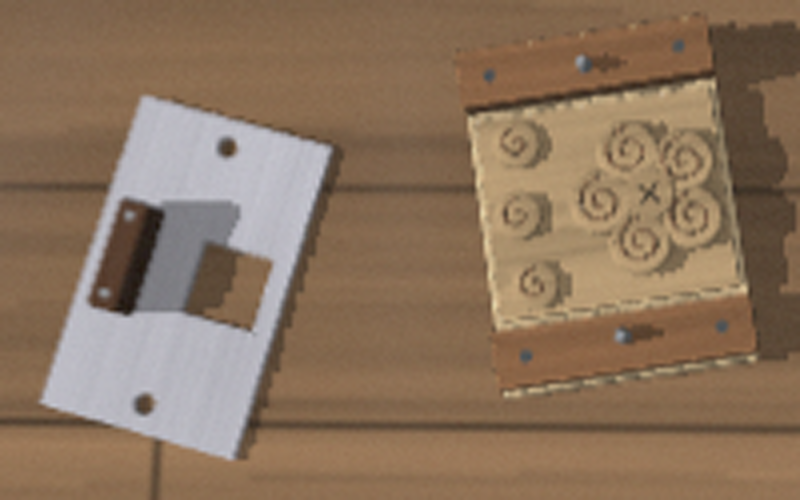

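```bash
cat >> h.py <<'E'
def row(pos,yaw_y,st=None,ref=None):
    """target TCP pos, yaw (deg, mod 180) of tool y, pointing down -> row numbers from current pose"""
    st=st or state(); q=np.array(st['tool_rot']); Rc=R.from_quat(q[[1,2,3,0]]).as_matrix(); p=np.array(st['ee_pos'])
    best=None
    for k in(0,180):
        a=np.radians(yaw_y+k); y=np.array([np.cos(a),np.sin(a),0]); z=np.array([0,0,-1.]); Rt=np.c_[np.cross(y,z),y,z]
        rv=R.from_matrix(Rc.T@Rt).as_rotvec()
        if best is None or np.linalg.norm(rv)<np.linalg.norm(best): best=rv
    return np.r_[best/np.radians(60),Rc.T@(np.array(pos)-p)/.2].round(4)
def fit2(P,W):
    """planar rigid fit: local P -> world W; returns yaw rad, t, residual"""
    P=np.array(P,float);W=np.array(W,float)[:,:2];p=P-P.mean(0);w=W-W.mean(0)
    th=np.arctan2((p[:,0]*w[:,1]-p[:,1]*w[:,0]).sum(),(p*w).sum()); Rm=np.array([[np.cos(th),-np.sin(th)],[np.sin(th),np.cos(th)]])
    t=W.mean(0)-Rm@P.mean(0); return th,t,W-(P@Rm.T+t)
E
python3 - <<'E'
from h import *
f=lambda uv,z:pix2w('top',(np.array(uv)+.5)/4-.5+[150,200],z)
th,t,r=fit2([(85,0),(-85,0),(103,65),(103,-65),(-103,-65),(-103,65)],1e3*f([(227,147),(144,404),(144,95),(333,146),(240,459),(42,404)],.006))
print(np.degrees(th),t,r.round(1))
W=np.r_[f([(583,63),(623,335)],.058),f([(649,194)],.037)]
tj,tjt,r=fit2([(85,0),(-85,0),(0,-28)],1e3*W);print(np.degrees(tj),tjt,r.round(1))
g=t/1e3+34e-3*np.array([-np.sin(th),np.cos(th)]);print('grip',g,'row',row([*g,.15],np.degrees(th)+90))
E
```

```text
-14.625825842499507 [509.78431521 306.36036898] [[-0.2  1.1]
 [-0.   2.2]
 [-0.1 -0.8]
 [-0.3 -0.4]
 [ 0.4 -2.3]
 [ 0.2  0.2]]
9.322909230834993 [553.40965381  39.01932257] [[-1.  -0.4]
 [ 0.6 -0. ]
 [ 0.3  0.4]]
grip [0.5183695  0.33925861] row [-1.7000e-03 -1.0000e-04 -4.1500e-02 -1.9775e+00 -8.6220e-01  4.0330e-01]
```

View pics/c2.png

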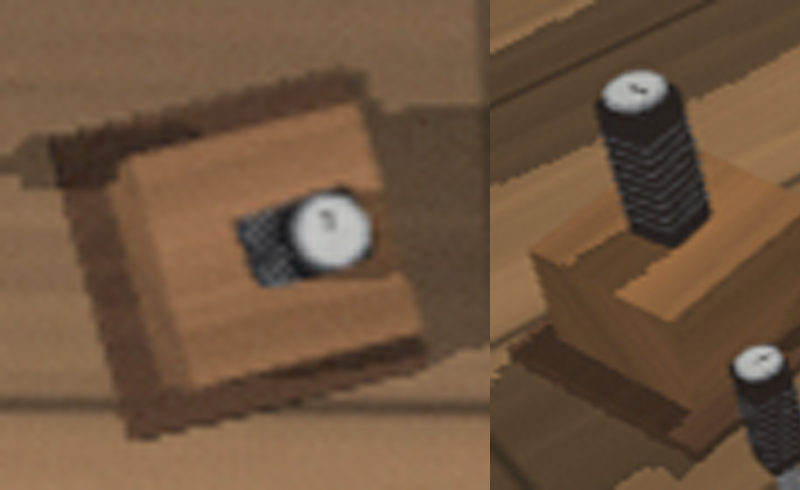

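The crop shows the gauge standing in the stand (dial at (330,230)), with the stand's edges rotated about 15° in the image. I'm moving above the plate's grip now.

>>> apply_moves(commands="0 0 -0.04 -0.99 -0.43 0.2 -1;0 0 -0.04 -0.99 -0.43 0.2 -1;0 0 -0.04 -0.99 -0.43 0.2 -1;0 0 -0.04 -0.99 -0.43 0.2 -1;0 0 -0.04 -0.99 -0.43 0.2 -1")

```text
t: 0.72
ee_pos: [0.3584, 0.4771, 0.19]
tool_rot: [0.0, 0.131, 0.991, -0.002]
wrist_force: [-0.1, 0.8, 0.9]
finger_gap: 0.0855
```

>>> apply_moves(commands="0 0 0 -0.99 -0.43 0.2 -1;0 0 0 -0.99 -0.43 0.2 -1;0 0 0 -0.99 -0.43 0.2 -1;0 0 0 -0.99 -0.43 0.2 -1;0 0 0 -0.99 -0.43 0.2 -1;0 0 0 -0.99 -0.43 0.2 -1")

```text
t: 1.48
ee_pos: [0.5233, 0.3493, 0.1513]
tool_rot: [-0.001, 0.127, 0.992, 0.001]
wrist_force: [-0.9, 1.6, 1.1]
finger_gap: 0.0856
```

Run:
```python
from h import *
import json
s=state();print(s['ee_pos'],s['tool_rot'],s['t'])
json.dump({k:np.array(s[k]).tolist() for k in('ee_pos','tool_rot')},open('w1.json','w'))
save('wrist','w1.png',None,1.25)
```

```text
[0.52327372 0.34934164 0.1512913 ] [-6.82730354e-04  1.26962217e-01  9.91907141e-01  5.94783655e-04] 1.475
```

View pics/w1.png

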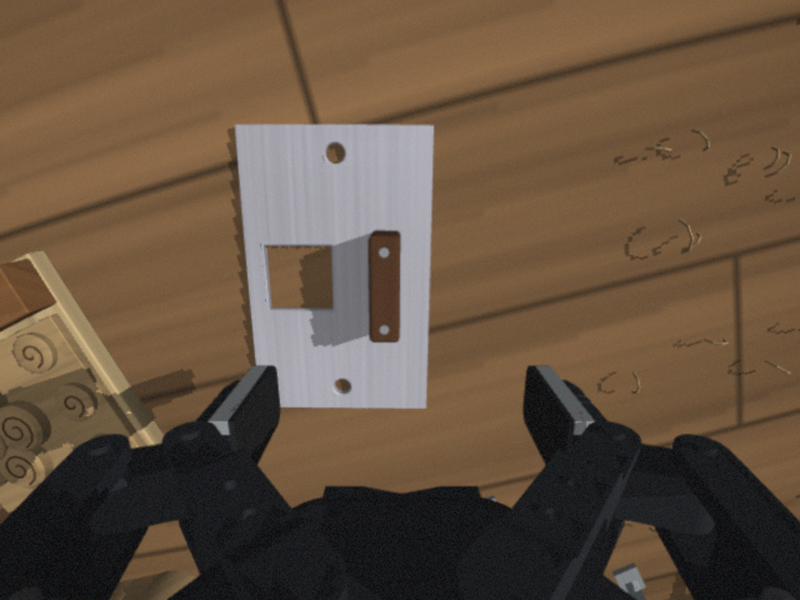

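The wrist view shows the plate with holes at (336,153) (-x) and (343,386) (+x). The grip bar's screws are at (384,253) and (384,329).

Run:
```python
from h import *
import json
s=json.load(open('w1.json'))
f=lambda uv,z:pix2w('wrist',(np.array(uv)+.5)/1.25-.5,z,s)
th,t,r=fit2([(-85,0),(85,0),(-103,-65),(-103,65),(103,65)],1e3*f([(336,153),(343,386),(236,125),(433,126),(427,408)],.006))
print(np.degrees(th),t,r.round(1))
n=np.array([-np.sin(th),np.cos(th)]);g=t/1e3+34e-3*n
print('grip',g,'screws',f([(384,253),(384,329)],.042).round(4), f([(384,253),(384,329)],.042).mean(0))
q=state();print(q['ee_pos'],row([*g,.06],np.degrees(th)+90))
```

```text
-14.939432226664286 [508.48858742 307.57104525] [[ 0.5  0.5]
 [-1.3  0.5]
 [ 1.   0.6]
 [ 0.9 -1.5]
 [-1.  -0.1]]
grip [0.51725371 0.34042181] screws [[0.4933 0.3461 0.042 ]
 [0.5405 0.3333 0.042 ]] [0.51692883 0.33966769 0.042     ]
[0.52300994 0.34973718 0.15149242] [ 0.0011 -0.0012  0.0068  0.0156 -0.0529  0.4574]
```

>>> apply_moves(commands="0 0 0.007 0.016 -0.053 0.3 -0.2;0 0 0.007 0.016 -0.053 0.5 -0.2;0 0 0.007 0.016 -0.053 0.6 -0.2;0 0 0.007 0.016 -0.053 0.69 -0.2;0 0 0.007 0.016 -0.053 0.69 -0.2;0 0 0.007 0.016 -0.053 0.69 -0.2")

```text
t: 2.28
ee_pos: [0.5199, 0.3388, 0.0146]
tool_rot: [0.001, 0.132, 0.991, 0.001]
wrist_force: [0.6, -0.3, -0.5]
finger_gap: 0.0511
```

Run:
```python
from h import *
s=state();print(s['ee_pos'],s['finger_gap'],s['wrist_force'],row([.517,.340,.013],75.06))
```

```text
[0.51994598 0.33878208 0.01456374] 0.05112965688548689 [ 0.61548316 -0.29870468 -0.542058  ] [ 0.0017  0.0013 -0.0031  0.0158  0.002   0.0078]
```

Well aligned; closing on the bar with 80 N.

>>> apply_moves(commands="0 0 0 0.015 0 0 1;0 0 0 0.015 0 0 1;0 0 0 0.015 0 0 1;0 0 0 0.015 0 0 1;0 0 0 0.015 0 0 1;0 0 0 0.015 0 0 1", force=80)

```text
t: 3.02
ee_pos: [0.5165, 0.3395, 0.0146]
tool_rot: [0.0, 0.132, 0.991, 0.001]
wrist_force: [-2.0, 1.0, 5.7]
finger_gap: 0.0189
```

>>> apply_moves(commands="0 0 0 0 0 -0.1 1;0 0 0 0 0 -0.3 1;0 0 0 0 0 -0.5 1;0 0 0 0 0 -0.6 1;0 0 0 0 0 -0.6 1;0 0 0 0 0 -0.6 1")

```text
t: 3.78
ee_pos: [0.5152, 0.3377, 0.1317]
tool_rot: [-0.001, 0.132, 0.991, -0.001]
wrist_force: [-1.2, 0.1, -2.7]
finger_gap: 0.0188
```

Run:
```python
from h import *
import json
s=state();print(s['ee_pos'],s['tool_rot'],s['finger_gap'],s['wrist_force'],s['wrist_torque'])
json.dump({k:np.array(s[k]).tolist() for k in('ee_pos','tool_rot')},open('w2.json','w'))
save('wrist','w2.png',None,1.25)
# jig-centred target for next
tj=np.radians(9.3);n=np.array([-np.sin(tj),np.cos(tj)]);g=np.array([.5534,.0390])+.034*n
print(g,row([*g,.14],99.3))
```

```text
[0.51520948 0.33766808 0.13174944] [-9.97143873e-04  1.31788075e-01  9.91276975e-01 -9.31149327e-04] 0.018844439823732417 [-1.15186418  0.13505765 -2.6538565 ] [0.09387214 0.0118381  0.01355076]
[0.54790547 0.07255309] [-0.002  -0.0027 -0.4074 -0.5047 -1.2362 -0.0412]
```

View pics/w2.png

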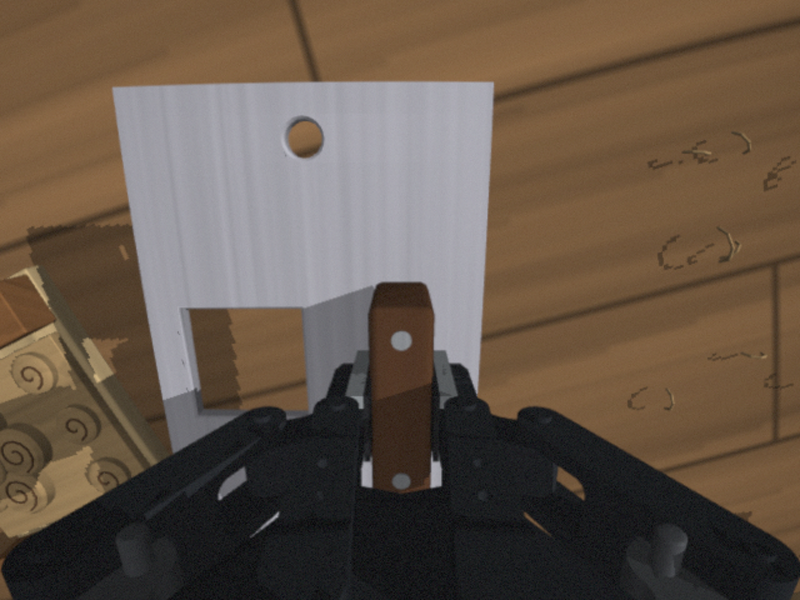

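The plate is held. The -x hole is at (304,137), the near corners at (114,87) and (493,82), the window corners at (181,308) and (305,308), and the screws at (401,340) and (401,481).

Run:
```python
from h import *
import json
s=json.load(open('w2.json'))
f=lambda uv,z:pix2w('wrist',(np.array(uv)+.5)/1.25-.5,z,s)
P=[(-85,0),(-103,-65),(-103,65),(-23.5,-51.5),(-23.5,-4.5),(23.5,-4.5)]
uv=[(304,137),(114,87),(493,82),(181,308),(305,308),(307,412)]
for dz in(.0086,.0106):
  th,t,r=fit2(P,1e3*f(uv,s['ee_pos'][2]-dz)); print(dz,np.degrees(th),t,r.round(1).tolist())
# full pnp in camera
c=get_calibration('wrist');K=c['mtx'];k=np.array([c['k1'],0,0,0,0.])
obj=np.array([(*p,6.) for p in P]+[(-30,34,42),(30,34,42)])[:6]
im=(np.array(uv,float)+.5)/1.25-.5
ok,rv,tv=cv2.solvePnP(obj,im,K,k)
F=np.diag([1,-1,-1.]);H=np.array(c['hand_eye']);Rt=H[:3,:3]@F@cv2.Rodrigues(rv)[0];tt=H[:3,:3]@F@tv.ravel()+H[:3,3]*1e3
print('plate in tool',tt,Rt.round(4).tolist(), (cv2.projectPoints(obj,rv,tv,K,k)[0][:,0]-im).round(1).tolist())
```

```text
0.0086 -15.07099614606548 [506.50851712 305.44610813] [[0.6, -0.2], [1.4, 0.4], [0.9, -1.9], [-0.0, 0.5], [0.1, 1.3], [-3.0, -0.1]]
0.0106 -15.070996146065477 [506.56946314 304.82669257] [[0.2, 0.1], [0.6, -0.1], [0.5, -0.8], [0.2, -0.1], [0.5, 1.3], [-2.1, -0.3]]
plate in tool [ -0.52847771 -34.34535344  18.99010872] [[-1.0, 0.0003, -0.0082], [0.0001, 0.9999, 0.0136], [0.0082, 0.0136, -0.9999]] [[-0.1, 0.7], [-0.3, -0.7], [-0.1, 0.5], [0.9, -0.7], [-2.4, -1.0], [2.1, 1.3]]
```

>>> apply_moves(commands="0 0 -0.1 -0.2 -0.25 -0.1 1;0 0 -0.2 -0.4 -0.5 -0.1 1;0 0 -0.3 -0.5 -0.75 -0.1 1;0 0 -0.4 -0.5 -0.98 -0.1 1;0 0 -0.4 -0.5 -0.98 -0.1 1;0 0 -0.4 -0.5 -0.98 -0.1 1")

```text
t: 4.58
ee_pos: [0.5608, 0.1236, 0.1521]
tool_rot: [-0.001, -0.077, 0.997, 0.0]
wrist_force: [-0.2, 0.1, -3.1]
finger_gap: 0.0187
```

Run:
```python
from h import *
s=state();print(s['ee_pos'],s['tool_rot'],row([.548,.0725,.15],99.3))
```

```text
[0.56080392 0.12358188 0.15213532] [-1.01498761e-03 -7.68254177e-02  9.97043976e-01  3.66609676e-04] [ 0.0009 -0.0019 -0.0081  0.1024 -0.2426  0.0107]
```

>>> apply_moves(commands="0 0 -0.008 0.1 -0.24 0.1 1;0 0 -0.008 0.1 -0.24 0.25 1;0 0 -0.008 0.1 -0.24 0.25 1;0 0 -0.008 0.1 -0.24 0.25 1;0 0 -0.008 0.1 -0.24 0.25 1")

```text
t: 5.2
ee_pos: [0.5503, 0.0746, 0.1045]
tool_rot: [0.001, -0.083, 0.997, 0.0]
wrist_force: [0.5, -0.4, -3.4]
finger_gap: 0.0186
```

Run:
```python
from h import *
import json
s=state();print(s['ee_pos'],s['tool_rot'],row([.548,.0725,.1],99.3))
json.dump({k:np.array(s[k]).tolist() for k in('ee_pos','tool_rot')},open('w3.json','w'))
save('wrist','w3.png',None,1.25);save('top','t3.png',(200,180,400,330),4)
```

```text
[0.5502841  0.07456673 0.10454457] [ 1.18167209e-03 -8.25237049e-02  9.96588332e-01  3.70697186e-04] [ 0.0005  0.0023  0.0028  0.013  -0.0083  0.0227]
```

View pics/w3.png

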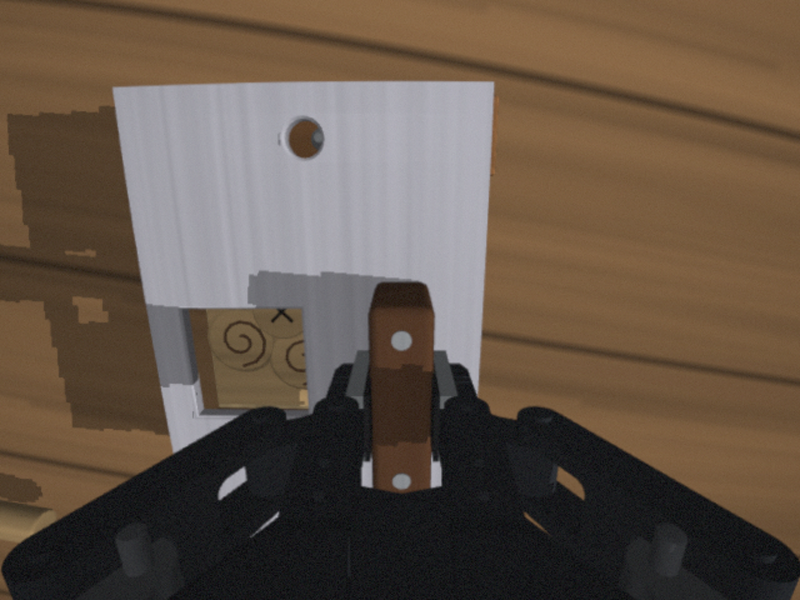

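Through the -x hole the pin top shows at (317,138), the hole centre at (304,137), and the cross at (282,314) in the window.

Run:
```python
from h import *
import json
s=json.load(open('w3.json'))
f=lambda uv,z:pix2w('wrist',(np.array(uv)+.5)/1.25-.5,z,s)[0]
zt=s['ee_pos'][2]-.0086
pin=f((317,138),.059);cr=f((282,314),.037);h=f((304,137),zt)
print('pin',pin,'cross',cr,'hole',h)
tj=np.radians(9.32);Rj=np.array([[np.cos(tj),-np.sin(tj)],[np.sin(tj),np.cos(tj)]]);t=np.array([.5534,.0390])
print('top pred pin',t+Rj@[-.085,0],'cross',t+Rj@[0,-.028])
d=cr-pin;print('yaw from pin-cross',np.degrees(np.arctan2(d[1],d[0])-np.arctan2(-.028,.085)),np.hypot(d[0],d[1]),np.hypot(.085,.028))
w=[(181,308),(305,308)]
for u in w: print('win',pix2w('wrist',(np.array(u)+.5)/1.25-.5,zt,s)[0])
```

```text
pin [0.46967559 0.02468088 0.059     ] cross [0.55826933 0.0117986  0.037     ] hole [0.47244207 0.02783512 0.09594457]
top pred pin [0.46952206 0.0252344 ] cross [0.55793455 0.01136962]
yaw from pin-cross 9.95918236316166 0.08952544582505728 0.08949301648732151
win [ 0.5406547  -0.01235124  0.09594457]
win [0.53273726 0.03463439 0.09594457]
```

View pics/t3.png

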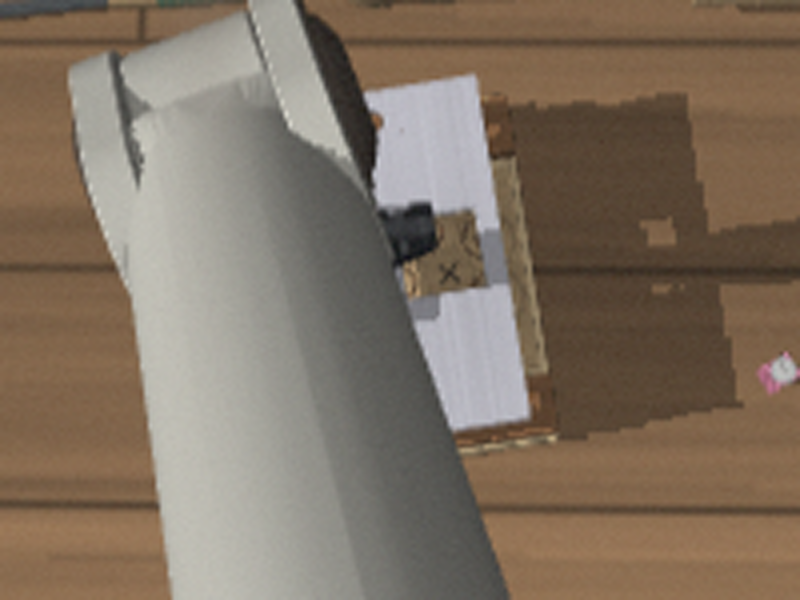

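Run:
```python
from h import *
print(row([.5477,.0718,.080],99.5))
```

```text
[ 1.000e-04  1.800e-03 -1.500e-03  1.320e-02 -7.900e-03  1.217e-01]
```

>>> apply_moves(commands="0 0 0 0.013 -0.008 0.06 1;0 0 0 0.013 -0.008 0.12 1;0 0 0 0.013 -0.008 0.12 1;0 0 0 0.013 -0.008 0.12 1")

```text
t: 5.8
ee_pos: [0.5468, 0.0709, 0.079]
tool_rot: [-0.0, -0.081, 0.997, 0.0]
wrist_force: [-0.5, -0.1, -2.6]
finger_gap: 0.0191
```

Run:
```python
from h import *
s=state();print(s['ee_pos'],s['wrist_force'],row([.5477,.0718,.080],99.5))
```

```text
[0.54677217 0.07085163 0.07901353] [-0.46854435 -0.05363302 -2.62022949] [ 0.0002 -0.0005 -0.0026 -0.0053  0.0039 -0.0049]
```

>>> apply_moves(commands="0 0 -0.002 -0.005 0.004 0.02 1;0 0 -0.002 -0.005 0.004 0.04 1;0 0 -0.002 -0.005 0.004 0.06 1;0 0 -0.002 -0.005 0.004 0.06 1")

```text
t: 6.3
ee_pos: [0.5473, 0.0717, 0.0668]
tool_rot: [-0.0, -0.082, 0.997, -0.0]
wrist_force: [-0.4, -0.2, -3.1]
finger_gap: 0.0189
```

Run:
```python
from h import *
s=state();print(s['ee_pos'],s['wrist_force'],s['wrist_torque'],row([.5477,.0718,.0566],99.5))
```

```text
[0.54732635 0.07165527 0.06684015] [-0.40155574 -0.16453639 -3.13240226] [ 0.07152721  0.07585066 -0.04675821] [ 0.0001 -0.0009 -0.0007 -0.002   0.0004  0.0512]
```

No contact yet; continuing down gently.

>>> apply_moves(commands="0 0 0 -0.002 0 0.015 1;0 0 0 -0.002 0 0.03 1;0 0 0 -0.002 0 0.04 1;0 0 0 -0.002 0 0.04 1")

```text
t: 6.8
ee_pos: [0.548, 0.0717, 0.0591]
tool_rot: [-0.0, -0.082, 0.997, 0.0]
wrist_force: [-0.0, 0.2, -3.5]
finger_gap: 0.0187
```

>>> apply_moves(commands="0 0 0 0 0 0.005 1;0 0 0 0 0 0.01 1;0 0 0 0 0 0.01 1")

```text
t: 7.18
ee_pos: [0.5481, 0.0718, 0.0572]
tool_rot: [-0.0, -0.082, 0.997, 0.0]
wrist_force: [-0.7, 0.4, -3.1]
finger_gap: 0.0189
```

>>> apply_moves(commands="0 0 0 0 0 0.005 1;0 0 0 0 0 0.01 1;0 0 0 0 0 0.01 1")

```text
t: 7.55
ee_pos: [0.5481, 0.0719, 0.0566]
tool_rot: [0.0, -0.082, 0.997, -0.0]
wrist_force: [-4.5, -1.0, 9.3]
finger_gap: 0.0188
```

Contact at the expected height (0.0566 m). Releasing partway, then rising.

>>> apply_moves(commands="0 0 0 0 0 0 0.2;0 0 0 0 0 0 0;0 0 0 0 0 0 0;0 0 0 0 0 -0.1 -0.1;0 0 0 0 0 -0.4 -0.1;0 0 0 0 0 -0.7 -0.1;0 0 0 0 0 -0.8 -0.1;0 0 0 0 0 -0.8 -0.1")

```text
t: 8.55
ee_pos: [0.5496, 0.072, 0.2173]
tool_rot: [0.002, -0.082, 0.997, -0.0]
wrist_force: [0.4, -0.0, -0.8]
finger_gap: 0.0469
```

Run:
```python
from h import *
import json
s=state();print(s['ee_pos'],s['tool_rot'])
json.dump({k:np.array(s[k]).tolist() for k in('ee_pos','tool_rot')},open('w4.json','w'))
save('wrist','w4.png',None,1.25); 
print(row([.40,-.10,.30],104))
```

```text
[0.5495867  0.07196105 0.21730125] [ 2.24226641e-03 -8.23735044e-02  9.96599002e-01 -8.64687873e-05]
[-4.000e-04  1.100e-03 -7.590e-02  8.722e-01 -7.250e-01 -4.232e-01]
```

View pics/w4.png

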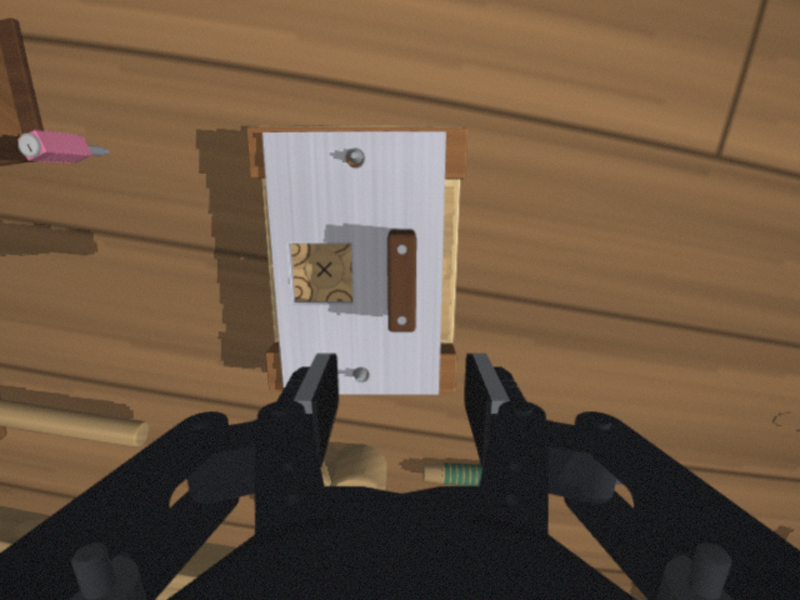

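The view shows the plate seated: both pins are up through the holes at (355,157) and (361,374), and the cross is centred in the window at (324,270). Next, the gauge.

>>> apply_moves(commands="0 0 -0.05 0.2 -0.3 -0.08 -0.3;0 0 -0.05 0.2 -0.6 -0.08 -0.3;0 0 -0.05 0.2 -0.93 -0.08 -0.3;0 0 -0.05 0.2 -0.93 -0.08 -0.3;0 0 -0.05 0.2 -0.93 -0.08 -0.3")

```text
t: 9.22
ee_pos: [0.5382, -0.1186, 0.2293]
tool_rot: [-0.002, -0.108, 0.994, 0.001]
wrist_force: [-0.5, 2.0, 0.2]
finger_gap: 0.0554
```

>>> apply_moves(commands="0 0 0 0.2 -0.3 -0.08 -0.3;0 0 0 0.2 -0.6 -0.08 -0.3;0 0 0 0.2 -0.93 -0.08 -0.3;0 0 0 0.2 -0.93 -0.08 -0.3;0 0 0 0.2 -0.93 -0.08 -0.3;0 0 0 0.2 -0.93 -0.08 -0.3")

```text
t: 9.98
ee_pos: [0.541, -0.3048, 0.2468]
tool_rot: [-0.0, -0.111, 0.994, 0.001]
wrist_force: [-0.2, -0.1, 0.4]
finger_gap: 0.0558
```

Run:
```python
from h import *
import json
s=json.load(open('w4.json'))
f=lambda uv,z:pix2w('wrist',(np.array(uv)+.5)/1.25-.5,z,s)[0]
print('cross',f((324,270),.037),'pins',f((355,157),.059),f((361,374),.059))
s=state();print(s['ee_pos'],s['tool_rot'])
json.dump({k:np.array(s[k]).tolist() for k in('ee_pos','tool_rot')},open('w5.json','w'))
save('wrist','w5.png',None,1.25);
```

```text
cross [0.55749141 0.01113141 0.037     ] pins [0.47011127 0.02618396 0.059     ] [0.6308113  0.05296621 0.059     ]
[ 0.54100041 -0.30483009  0.2468057 ] [-1.75087970e-04 -1.10704823e-01  9.93852758e-01  1.05190101e-03]
```

View pics/w5.png

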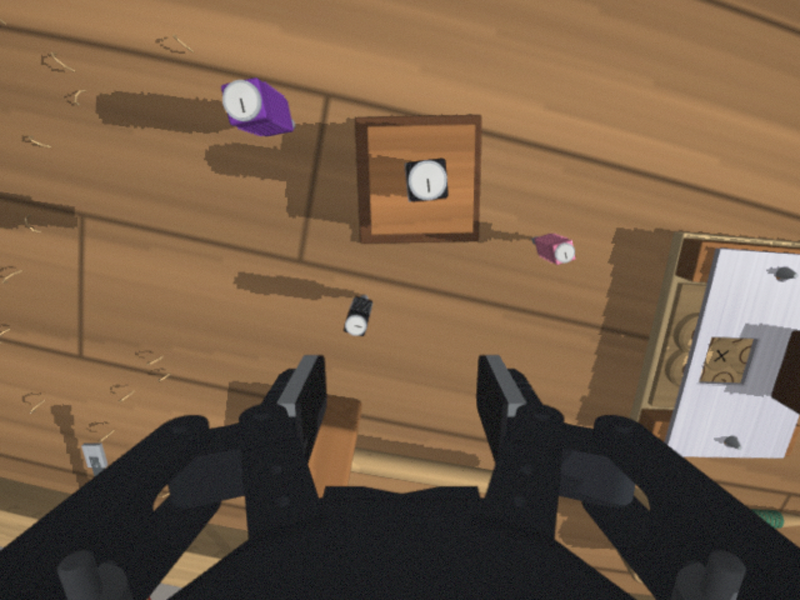

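The gauge's dial is at (428,180), and its body is square to the tool's axes to within about 1°.

Run:
```python
from h import *
import json
s=json.load(open('w5.json'))
f=lambda uv,z:pix2w('wrist',(np.array(uv)+.5)/1.25-.5,z,s)[0]
g=f((428,180),.133);print('gauge',g,'stand foot ctr',f([(419,179)],.008), f([(424,180)],.06))
print(row([g[0],g[1],.16],102.7),row([g[0],g[1],.083],102.7))
```

```text
gauge [ 0.4682114  -0.30509375  0.133     ] stand foot ctr [ 0.46651166 -0.30538166  0.008     ] [ 0.46735013 -0.30359452  0.06      ]
[1.500e-03 1.000e-04 1.000e-04 3.549e-01 7.980e-02 4.355e-01] [1.500e-03 1.000e-04 1.000e-04 3.549e-01 7.920e-02 8.205e-01]
```

>>> apply_moves(commands="0 0 0 0.2 0.08 0 -0.2;0 0 0 0.35 0.08 0.1 -0.2;0 0 0 0.355 0.08 0.2 -0.2;0 0 0 0.355 0.08 0.3 -0.2;0 0 0 0.355 0.08 0.3 -0.2")

```text
t: 10.65
ee_pos: [0.4668, -0.3059, 0.1862]
tool_rot: [-0.001, -0.11, 0.994, 0.001]
wrist_force: [0.8, 0.4, -0.3]
finger_gap: 0.0512
```

Run:
```python
from h import *
s=state();print(s['ee_pos'],s['finger_gap'],row([.4682,-.3051,.083],102.7))
```

```text
[ 0.46677986 -0.30592767  0.18620256] 0.051243591017774086 [ 0.0024 -0.0018 -0.0018 -0.0088  0.0012  0.516 ]
```

>>> apply_moves(commands="0 0 0 -0.008 0 0.15 -0.2;0 0 0 -0.008 0 0.3 -0.2;0 0 0 -0.008 0 0.45 -0.2;0 0 0 -0.008 0 0.515 -0.2;0 0 0 -0.008 0 0.515 -0.2;0 0 0 -0.008 0 0.515 -0.2")

```text
t: 11.4
ee_pos: [0.4702, -0.3082, 0.0857]
tool_rot: [0.001, -0.109, 0.994, -0.001]
wrist_force: [-0.5, -1.1, -0.3]
finger_gap: 0.0512
```

Run:
```python
from h import *
s=state();print(s['ee_pos'],s['finger_gap'],s['wrist_force'],row([.4682,-.3051,.083],102.7))
```

```text
[ 0.47020624 -0.3081871   0.08565982] 0.05121566605448462 [-0.50067809 -1.1423089  -0.31161848] [-0.0014  0.0015 -0.0036  0.0065  0.0173  0.0133]
```

>>> apply_moves(commands="0 0 -0.004 0.006 0.017 0.013 -0.2;0 0 -0.004 0.006 0.017 0.013 -0.2;0 0 -0.004 0.006 0.017 0.013 1;0 0 -0.004 0.006 0.017 0.013 1;0 0 -0.004 0.006 0.017 0.013 1;0 0 -0.004 0.006 0.017 0.013 1;0 0 -0.004 0.006 0.017 0.013 1", force=50)

```text
t: 12.28
ee_pos: [0.4673, -0.305, 0.082]
tool_rot: [0.0, -0.111, 0.994, -0.0]
wrist_force: [-0.8, 0.5, 4.9]
finger_gap: 0.0246
```

Run:
```python
from h import *
s=state();print(s['ee_pos'],s['tool_rot'],s['finger_gap'],s['wrist_force'],s['wrist_torque'])
```

```text
[ 0.46730861 -0.30499481  0.08203857] [ 8.64430207e-05 -1.10542657e-01  9.93871364e-01 -1.59021485e-04] 0.0245712771901537 [-0.75839605  0.47943335  4.88033   ] [0.15882291 0.3209201  0.03675194]
```

>>> apply_moves(commands="0 0 0 0 0 -0.1 1;0 0 0 0 0 -0.3 1;0 0 0 0 0 -0.5 1;0 0 0 0 0 -0.65 1;0 0 0 0 0 -0.65 1;0 0 0 0 0 -0.65 1")

```text
t: 13.02
ee_pos: [0.4663, -0.3043, 0.2102]
tool_rot: [-0.001, -0.111, 0.994, 0.001]
wrist_force: [0.2, -0.4, -2.3]
finger_gap: 0.0241
```

Run:
```python
from h import *
s=state();print(s['ee_pos'],s['tool_rot'],s['finger_gap'],s['wrist_force'],row([.5578,.0114,.20],99.5))
```

```text
[ 0.46626745 -0.3043244   0.21016173] [-9.02414780e-04 -1.10598897e-01  9.93864462e-01  7.07547102e-04] 0.02413640552250003 [ 0.18612013 -0.43984642 -2.33860651] [ 0.0015 -0.0016  0.0533 -0.7936  1.4393  0.0518]
```

>>> apply_moves(commands="0 0 0.05 -0.2 0.25 0 1;0 0 0.05 -0.3 0.5 0 1;0 0 0.05 -0.4 0.72 0 1;0 0 0.05 -0.4 0.72 0 1;0 0 0.05 -0.4 0.72 0 1")

```text
t: 13.65
ee_pos: [0.5125, -0.1469, 0.2101]
tool_rot: [-0.001, -0.085, 0.996, 0.0]
wrist_force: [-1.1, -0.4, -2.3]
finger_gap: 0.0245
```

>>> apply_moves(commands="0 0 0 -0.2 0.25 0.1 1;0 0 0 -0.3 0.5 0.2 1;0 0 0 -0.39 0.7 0.25 1;0 0 0 -0.39 0.7 0.25 1;0 0 0 -0.39 0.7 0.25 1;0 0 0 -0.39 0.7 0.25 1")

```text
t: 14.4
ee_pos: [0.5667, 0.0017, 0.1615]
tool_rot: [-0.0, -0.083, 0.997, -0.001]
wrist_force: [0.5, 0.4, -2.2]
finger_gap: 0.0242
```

Run:
```python
from h import *
s=state();print(s['ee_pos'],s['tool_rot'],s['wrist_force'],row([.5578,.0114,.125],99.5))
```

```text
[0.56674693 0.00167149 0.1615203 ] [-2.33517278e-04 -8.26694914e-02  9.96576846e-01 -5.39515473e-04] [ 0.4911413   0.4429207  -2.15752814] [-0.001  -0.0005 -0.0003  0.036   0.0555  0.1826]
```

Move close over the cross (tip about 14 mm above the flower) and look with the scene and wrist cameras in one montage.

>>> apply_moves(commands="0 0 0 0.036 0.055 0.05 1;0 0 0 0.036 0.055 0.1 1;0 0 0 0.036 0.055 0.18 1;0 0 0 0.036 0.055 0.18 1;0 0 0 0.036 0.055 0.18 1")

```text
t: 15.02
ee_pos: [0.558, 0.014, 0.1255]
tool_rot: [-0.0, -0.085, 0.996, 0.0]
wrist_force: [-0.2, -0.1, -2.2]
finger_gap: 0.0242
```

Run:
```python
from h import *
import json
s=state();print(s['ee_pos'],s['tool_rot'],row([.5578,.0114,.125],99.5))
json.dump({k:np.array(s[k]).tolist() for k in('ee_pos','tool_rot')},open('w6.json','w'))
w=grab_frame('wrist');c=grab_frame('scene')
cv2.imwrite('pics/raw_w6.png',w[:,:,::-1]);cv2.imwrite('pics/raw_s6.png',c[:,:,::-1])
print('scene cross px',w2pix('scene',[[.5578,.0114,.037],[*s['ee_pos'][:2],s['ee_pos'][2]-.072],[*s['ee_pos'][:2],s['ee_pos'][2]+.05]]))
print('wrist px',w2pix('wrist',[[.5578,.0114,.037],[*s['ee_pos'][:2],s['ee_pos'][2]-.072],[*s['ee_pos'][:2],s['ee_pos'][2]-.022]],s))
A=cv2.resize(c[150:290,250:390],None,fx=4,fy=4,interpolation=2)[:,:,::-1][:, :400+0]
A=cv2.resize(c[140:290,265:365],None,fx=4,fy=4,interpolation=2)[:,:,::-1]
B=cv2.resize(w[230:380,270:370],None,fx=4,fy=4,interpolation=2)[:,:,::-1]
cv2.imwrite('pics/m6.png',np.hstack([A,B]))
```

```text
[0.5580363  0.01400491 0.12549146] [-1.17957222e-04 -8.45208254e-02  9.96421704e-01  6.30413182e-05] [ 0.0001 -0.0002  0.0033  0.0034 -0.0126  0.0025]
scene cross px [[318.43428158 246.91490717]
 [319.35475836 240.26920076]
 [319.15326164 190.5410524 ]]
wrist px [[317.70600505 244.93927299]
 [321.24042291 252.92522311]
 [321.34955773 282.24032216]]
```

View pics/m6.png

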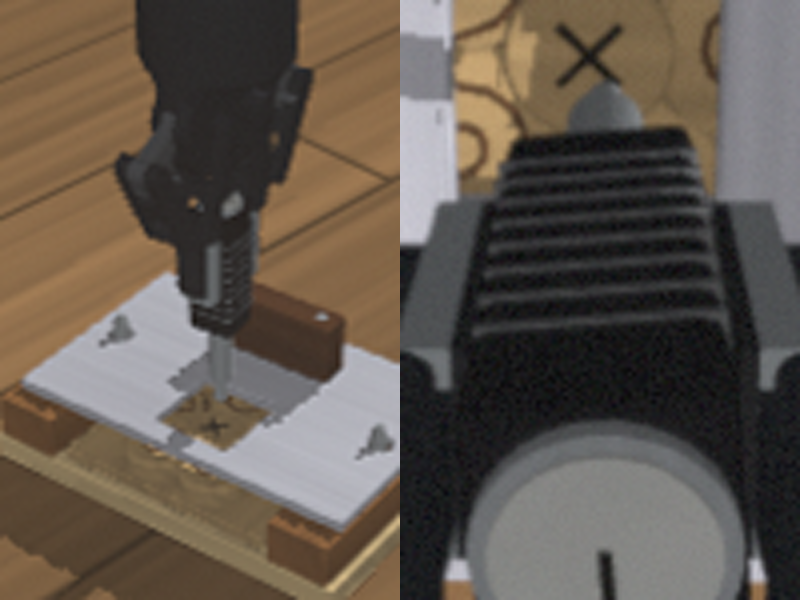

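The montage shows the plunger tip above the window at left (220,398) and the cross at left (216,427). In the wrist half, the cross is at (589,55) and the tip at about (606,82). These match the projections to about 1 px.

Run:
```python
from h import *
import json
s=json.load(open('w6.json'));p=np.array(s['ee_pos'])
print('cross w6',pix2w('wrist',[(589-400+.5)/4-.5+270,(55+.5)/4-.5+230],.037,s))
print('cross scene',pix2w('scene',[(216+.5)/4-.5+265,(427+.5)/4-.5+140],.037))
print('dial pred',(w2pix('wrist',[[p[0],p[1],p[2]+.051]],s)-[270,230]+.5)*4-.5+[400,0])
q=np.array(s['tool_rot']);Rm=R.from_quat(q[[1,2,3,0]]).as_matrix()
for dx in(-1,0,1):print(dx,[((w2pix('wrist',[p+Rm@np.array([dx*1e-3+r,0,.072-h])],s)-[270,230]+.5)*4-.5+[400,0]).round(1).tolist() for r,h in((.003,.003),(.006,.016),(.012,.05))])
print(row([.5574,.0113,.112],99.5))
```

```text
cross w6 [[0.55674326 0.01061477 0.037     ]]
cross scene [[0.55675336 0.01300806 0.037     ]]
dial pred [[608.2328807  571.01680307]]
-1 [[[606.6, 87.2]], [[606.7, 94.4]], [[607.0, 131.9]]]
0 [[[606.6, 81.5]], [[606.7, 88.3]], [[607.1, 124.6]]]
1 [[[606.6, 75.7]], [[606.7, 82.2]], [[607.1, 117.3]]]
[-0.      0.0007  0.0033  0.0072 -0.0128  0.0701]
```

>>> apply_moves(commands="0 0 0.003 0.008 -0.013 0 1;0 0 0.003 0.008 -0.013 0.03 1;0 0 0.003 0.008 -0.013 0.065 1;0 0 0.003 0.008 -0.013 0.065 1;0 0 0.003 0.008 -0.013 0.065 1")

```text
t: 15.75
ee_pos: [0.5567, 0.0113, 0.1125]
tool_rot: [-0.0, -0.083, 0.997, 0.0]
wrist_force: [-0.1, 0.3, -1.8]
finger_gap: 0.0244
```

Run:
```python
from h import *
s=state();print(s['ee_pos'],s['tool_rot'],s['wrist_force'],row([.5572,.0113,.104],99.5))
```

```text
[0.55669954 0.01130466 0.11250847] [-1.61132351e-04 -8.30598792e-02  9.96544543e-01  6.97833174e-05] [-0.07751124  0.29638551 -1.8255842 ] [ 0.0002 -0.0003  0.0005 -0.0025 -0.0004  0.0425]
```

>>> apply_moves(commands="0 0 0 -0.0025 0 0.015 1;0 0 0 -0.0025 0 0.03 1;0 0 0 -0.0025 0 0.043 1;0 0 0 -0.0025 0 0.043 1;0 0 0 -0.0025 0 0.043 1;0 0 0 -0.0025 0 0.043 1")

```text
t: 16.5
ee_pos: [0.5576, 0.0113, 0.1043]
tool_rot: [0.0, -0.083, 0.997, 0.0]
wrist_force: [-0.0, -0.0, 1.1]
finger_gap: 0.0245
```

Run:
```python
from h import *
s=state();print(s['ee_pos'],s['tool_rot'],s['wrist_force'],s['wrist_torque'],s['finger_gap'])
w=grab_frame('wrist');c=grab_frame('scene')
F=[]
for i in range(6):
  grab_frame('wrist');x=state();F.append([*x['wrist_force'],*x['ee_pos']])
print(np.mean(F,0),np.std(F,0))
A=cv2.resize(c[190:265,295:345],None,fx=8,fy=8,interpolation=2)[:,:,::-1]
B=cv2.resize(w[220:295,295:345],None,fx=8,fy=8,interpolation=2)[:,:,::-1]
cv2.imwrite('pics/m7.png',np.hstack([A,B]))
p=x['ee_pos'];print('exp tip scene',(w2pix('scene',[[p[0],p[1],.037],[.5572,.0113,.037]])-[295,190]+.5)*8)
print((w2pix('wrist',[[p[0],p[1],.037],[.5567,.0106,.037]],x)-[295,220]+.5)*8+[400,0])
```

```text
[0.55756673 0.01132911 0.10433084] [ 3.20382664e-04 -8.29930479e-02  9.96550075e-01  1.84477259e-06] [-0.04394455 -0.04964801  1.09512743] [ 0.06536202 -0.13856213  0.04436883] 0.024459026613346067
[0.52600264 0.27105882 1.40935677 0.55746907 0.01134784 0.10420285] [5.55963966e-01 3.48821292e-01 5.59278903e-01 3.25399007e-05
 1.67070253e-05 3.73220410e-05]
exp tip scene [[190.38792332 458.76351679]
 [189.62455138 458.50541904]]
[[614.08519746 285.19706936]
 [606.38689734 275.49493296]]
```

View pics/m7.png

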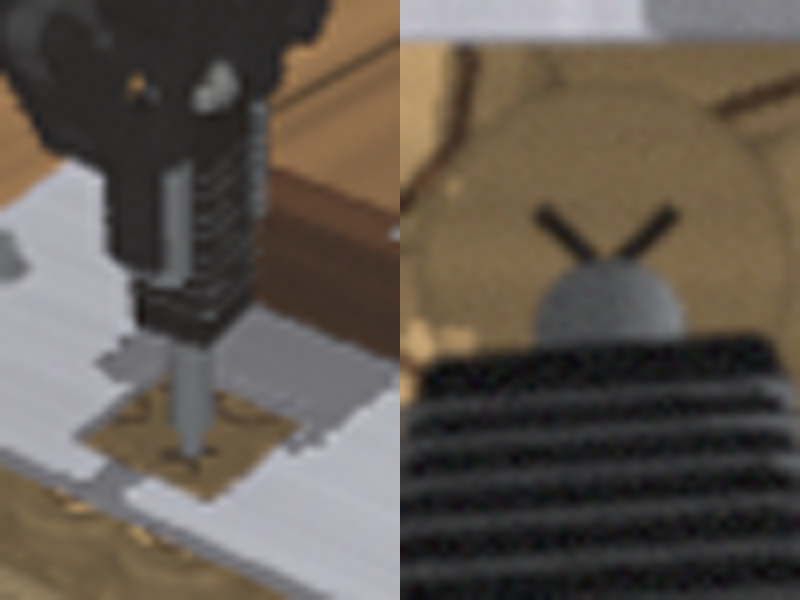

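The tip is on the cross to within about 1 mm: the arms meet at about (610,267) against an expected tip point near (613,283) in the wrist half. I'll lift, shift about 0.9 mm towards the robot and set down again.

>>> apply_moves(commands="0 0 0 0 0 -0.04 1;0 0 0 0.0045 0.001 -0.04 1;0 0 0 0.0045 0.001 -0.04 1;0 0 0 0.0045 0.001 -0.02 1;0 0 0 0.0045 0.001 0 1;0 0 0 0.0045 0.001 0 1;0 0 0 0.0045 0.001 0 1;0 0 0 0.0045 0.001 0 1")

```text
t: 17.9
ee_pos: [0.5563, 0.0113, 0.1042]
tool_rot: [-0.0, -0.083, 0.997, -0.0]
wrist_force: [0.0, 0.4, 1.0]
finger_gap: 0.0243
```

Run:
```python
from h import *
F=[]
for i in range(8):
  w=grab_frame('wrist');x=state();F.append([*x['wrist_force'],*x['ee_pos']])
print(np.mean(F,0).round(4),x['tool_rot'],x['t'],x['finger_gap'])
B=cv2.resize(w[220:295,295:345],None,fx=8,fy=8,interpolation=2)[:,:,::-1]
c=grab_frame('scene');A=cv2.resize(c[190:265,295:345],None,fx=8,fy=8,interpolation=2)[:,:,::-1]
cv2.imwrite('pics/m8.png',np.hstack([A,B]))
p=x['ee_pos'];print((w2pix('wrist',[[p[0],p[1],.037]],x)-[295,220]+.5)*8+[400,0])
```

```text
[-0.438  -0.2229  1.2397  0.5563  0.0113  0.1042] [ 1.52508767e-05 -8.29863434e-02  9.96550684e-01 -1.29843990e-06] 18.3 0.02445783800053979
[[614.12829819 285.54595087]]
```

Run:
```python
import cv2,numpy as np
for n in('m7','m8'):
  g=cv2.cvtColor(cv2.imread(f'pics/{n}.png'),6)[:,400:]
  y,x=np.nonzero((g<65)&(np.arange(600)[:,None]>190)&(np.arange(600)[:,None]<(255 if n=='m7' else 268)))
  k=(x>125)&(x<295);x=x[k];y=y[k];L=[np.polyfit(y[m],x[m],1) for m in((x<205),(x>215))]
  yy=(L[1][1]-L[0][1])/(L[0][0]-L[1][0]);print(n,len(x),L,'centre',400+np.polyval(L[0],yy),yy)
```

```text
m7 2420 [array([  0.96775543, -62.37360701]), array([ -0.93445753, 467.09940377])] centre 606.9970642554252 278.3458126361323
m8 2048 [array([  0.83076247, -46.44158127]), array([ -0.86733151, 463.07504299])] centre 602.8304236324527 300.0520755372807
```

>>> apply_moves(commands="0 0 0 0 0 -0.04 1;0 0 0 -0.0025 -0.0015 -0.04 1;0 0 0 -0.0025 -0.0015 -0.04 1;0 0 0 -0.0025 -0.0015 -0.02 1;0 0 0 -0.0025 -0.0015 0 1;0 0 0 -0.0025 -0.0015 0 1;0 0 0 -0.0025 -0.0015 0 1;0 0 0 -0.0025 -0.0015 0 1;0 0 0 -0.0025 -0.0015 0 1")

```text
t: 19.48
ee_pos: [0.5569, 0.0111, 0.1042]
tool_rot: [0.0, -0.083, 0.997, 0.0]
wrist_force: [-0.3, -0.4, 2.3]
finger_gap: 0.0243
```

Run:
```python
from h import *
F=[]
for i in range(10):
  w=grab_frame('wrist');x=state();F.append([*x['wrist_force'],*x['ee_pos']])
print(np.mean(F,0).round(4),x['tool_rot'],x['t'],x['finger_gap'],np.abs(x['joint_velocities']).max())
g=cv2.cvtColor(cv2.resize(w[220:295,295:345],None,fx=8,fy=8,interpolation=2),7)
Y=np.arange(600)[:,None]
for th in(60,75):
  y,xx=np.nonzero((g<th)&(Y>190)&(Y<255));k=(xx>125)&(xx<295);xx=xx[k];y=y[k];L=[np.polyfit(y[m],xx[m],1) for m in((xx<205),(xx>215))]
  yy=(L[1][1]-L[0][1])/(L[0][0]-L[1][0]);print('centre',400+np.polyval(L[0],yy),yy)
```

```text
[0.0273 0.0505 1.1165 0.557  0.0111 0.1041] [ 4.07728021e-05 -8.29732795e-02  9.96551771e-01  2.45135568e-05] 19.975 0.024155678839379545 0.000890947020648204
centre 607.0281434900508 290.98590349554433
centre 607.4353139534819 294.22003909677227
```

```bash
python3 -c "
from workcell import *
print(job_done())"
```

```text
the job is handed in; nothing more can be done
None
```

I handed the job in at about 20 s, with the gauge still held on the cross.

**Plate:** It is on the jig with both pins through its holes, and I let go of it. It met the rails at the expected height, and a wrist picture after release shows the cross inside the window.

**Gauge:** I lifted the larger black gauge out of the stand. It is upright, with its tip on the cross. No move was made near the mallet, gouge, spare carving or the decoy gauges.

**Last checks:**
- **Position:** the tool is at (0.5570, 0.0111, 0.1041), vertical and still. My readings of the cross from the different pictures ran from 0.5563 to 0.5583 m in x and 0.0106 to 0.0130 m in y. I expect the tip to be within about 1 mm of the centre.
- **Plunger:** the tool's height puts it about 4.9 mm in. The push of about 3.3 N suggests about 5.3 mm, so both give about half.
- **Clear of the plate:** the last picture of the gauge in the window showed a gap all round. After it I shifted the gauge about 0.6 mm overall.

**What disagreed or failed:** the image fit to the cross arms is partly hidden by the gauge. It put the cross 0.5 to 0.8 mm nearer the robot's far side on the last check and was noisy by several enlarged pixels. I could not confirm the final position by eye, because the limit of 12 pictures had been reached.

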